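# Wedge the levelling plate off its pads and hold it

### The arm

A 6-joint arm with a two-finger parallel gripper is mounted at the origin on a cart in front of the work surface, level with it; the furniture and walls round the work are solid. World frame = base frame: x ahead of the robot, y to its left, z up, the work surface at z = 0. Lengths are in m, angles in rad, forces in N, time in s.
With the tool pointing down it reaches from about 0.35 to 0.775 m from the base axis. Payload 5.5 kg.
Tool frame: the origin (TCP) lies on the centre line of the jaws, within the pads' length; the fingertips stand 11 mm ahead of it and the grasp point (between the pads) lies 8 mm behind it; z points along the fingers, y is the line along which they close (so a half turn about z gives the same grasp; the last joint's range is limited). The gripper opens to 85 mm and grips with 20 to 120 N. Pads are 22 mm wide; open, the fingers measure 114 mm over their backs; the gripper's body (76 mm by 85 mm) begins 54 mm behind the grasp point. The pads swing forward as they close: fully open they stand 13 mm farther back than shut.
Start: joints at [1.01, 0.313, 0.046, 1.304, 0, 1.431], TCP at [0.235, 0.525, 0.242] pointing down, gripper open.
Joint ranges: [-2.76, 2.76], [-0.86, 1.69], [-1.03, 1.26], [-2.2, 2.34], [-1.47, 1.5], [-3.14, 3.14]. Speed limits (rad/s): [2.57, 2.57, 3.14, 3.14, 3.14, 3.14].

### API

Orientations are given as a unit quaternion [w, x, y, z].
In Python, from workcell import get_state, eyes, env gives the robot as it stands.
- The arm moves only by the shell command python3 -m inch 'ROWS' [OPENING] [FORCE]. ROWS is JSON, one flat list of numbers, 4 for each row, row after row: the shift along the tool's x, y, z in cm, then the turn about the tool's z in rad. A call has exactly 5 rows; each row shifts and turns the commanded pose from where the row before left it, along the tool's axes as they then stand; what a row does not reach is not made up. A row lasts 1/12 s, in which the tool goes at most 41.7 mm and 7.16 degrees, less where a joint would pass 70% of its speed; a pose out of reach is approached as far as the arm can. A call is refused whole if a number of a shift passes 4.17 or a number of a turn 0.125, either way. A call with a gripper value outside its range is refused whole. OPENING is the opening, from -1 (shut) to 1 (fully open), set as the call begins (- or left out, the last holds). The fingers move at their own pace and stop on an object; FORCE is the grip in N (left out, the last holds). Time passes only in rows, so rows that do not move let the fingers close, or fill a call up. It gives the time, the measured TCP pose, the force, the opening and the grip force at its end, in the units of the state.
- get_state(): the state, without advancing time (a new reading comes with each control period).
- eyes.read_camera(name): name is "scene" or "top" or "wrist"; returns the picture (384x512x3 uint8, red, green, blue); there is no depth.
- eyes.camera_info(name): a dict with "fovy" (degrees; the focal length in pixels is half the picture's height over the tangent of half this angle, whatever the lens; pixels are square), "cx", "cy" (the principal point, pixels), "xyz" and "orientation" of the camera in the world. Camera axes: x right, y down, z forward; pixel columns grow to the right and rows downward; lengths in m; the calibration is good to about 2 mm. A picture is of the moment at which its call begins: read the wrist's pose just before it. camera_info takes no time and is no camera call; for the wrist camera it gives the pose at the moment of the call.
- env.hand_in(): hands the job in; it is judged then, once.
The state is a dict: "clock": time; "joint_pos": joint angles; "qvel": joint speeds; "tau": joint torques, N m; "tcp_pos": TCP position; "orientation": TCP orientation; "wrist_force": force on the tool from outside, world axes, zero at the start; "ft_torque": the same for the moment, N m; "finger_gap": finger opening in m; "grip_force": force on a finger pad.
Only numpy, scipy, OpenCV 4.12 (cv2) and the standard library are available. Lean on these libraries where they do the work, as an engineer would, in place of code of your own. Each camera call takes 0.05 s, during which the arm holds its last target. There are 200 camera calls.

### The job

Swing the clear, blue-framed cover of the levelling stand up by its black tab until it stands upright, and let go of it. Then take the orange wedge by its grip block and, keeping it flat on the bench, push its thin end in between the two rubber pads, under the free front edge of the metal plate, until the wedge just lifts the plate off the pads: the front edge should rise by about 3 or 4 mm. Finish still gripping the wedge there, so that it alone carries the plate's front edge, and leave the other things on the bench where they are.

Things in the scene. Friction and masses are not known exactly. Their poses are not given: they have to be found in the camera images.
- stand: Levelling stand fixed on the bench, 140 mm wide, 117 mm deep, side walls 46 mm tall. Origin: on the bench, mid-width, 65 mm in front of its rear face. Its open front faces its own -x; y runs along its width. Inside, two blue rails (at y = +-53 mm) carry a round rubber pad each; between the rails (88 mm apart) the front is open right down to the bench, up to a blue cross slab 70 mm behind the plate's front edge.
- plate_lip (a point): Middle of the lower edge of the plate's free front end, 65 mm in front of the stand's origin and 14 mm above the bench while the plate rests on the pads; rises as the plate lifts. Axes as the plate's: x to the rear, y across, z up. The plate is aluminium, 119 x 118 x 8 mm, 0.3 to 0.6 kg, hinged at its rear 115 mm behind this edge, with a round green bubble level on top.
- plate (a joint): Tilt of the plate (rad): 0 resting on both pads, grows as the front edge lifts (0.0087 rad per mm at the front edge); it falls back when nothing carries it.
- cover (a joint): Angle of the cover (rad): 0 closed (level, over the plate), 1.57 upright, 2.2 is its stop, leaning back. Starts closed or up to 0.35 open. Stiff hinge: it stays where it is left; it takes about 3 to 4 N at the tab to move it.
- cover_tab (a point): Centre of the black round pin, 14 mm thick and 24 mm long across the stand, at the front of the cover, 150 mm from the cover's hinge axis; can be taken by its two flat ends. It stands on a neck 10 mm wide and about 25 mm long; the cover's frame (130 mm wide, 6 mm thick) begins 28 mm from the pin's centre towards the hinge. 50 mm above the bench when closed. Axes turn with the cover: x from the pin to the hinge, y along pin and hinge.
- cover_hinge (a point): Point in the middle of the cover's hinge axis, 60 mm behind the stand's origin, 50 mm above the bench.
- wedge_grip (a point): Centre of the grip block of the loose orange wedge, 22 mm above the wedge's flat underside. The block is 30 mm long (x), 26 mm wide (y, grip across this) and 44 mm tall, on a foot 36 mm wide and 8 mm thick. x points to the thin end, which is 87 mm ahead of this point. The ramp is 36 mm wide and 72 mm long: 4 mm thick at the thin end, 28 mm beside the block (1 mm up per 3 mm of length), so the plate's resting edge meets it about 30 mm behind the thin end.
- timer: White timer lying on the bench, 60 x 66 x 18 mm, a bystander. Origin: centre of the underside.
- oil_jar: Glass jar with yellow oil, 100 mm across, 192 mm tall, a bystander. Origin: centre of the underside.
- sample_b: Small clear sample bottle with white cap, 46 mm across, 105 mm tall, a bystander. Origin: centre of the underside.
- marker_red: Red marker lying on the bench, 17 x 128 x 15 mm, a bystander. Origin: centre of the underside.

How it is judged:
On the way, in this order (a step that is already met when the one before it is completed fails the run):
1. the cover stands upright (within 15 degrees) and has been let go (value of joint cover between 1.31 and 1.83 rad and contact force between each of the arm, the fingers and cover below 0.1 N), for 0.3 s.
2. the wedge lifts the plate's front edge off the pads (value of joint plate above 0.012 rad and contact force between wedge and plate above 0.7 N), for 0.2 s.
At the end, for the whole second after the job is handed in: Cover within 15 degrees of upright, untouched; plate edge 1.4 to 6.5 mm above its resting height, carried by the wedge (over 0.7 N), not touched by the robot; wedge flat on the bench (within 5 mm, 7 degrees), at rest, gripped by the fingers (over 5 N) (all of step 2 and value of joint cover between 1.31 and 1.83 rad and value of joint plate below 0.057 rad and contact force between the fingers and wedge above 5 N and contact force between each of the arm, the fingers and plate below 0.2 N and contact force between the arm and cover below 0.2 N and angle between wedge_grip's own z axis and vertical below 0.12 rad and height (world z) of wedge_grip below 0.027 m and linear speed of wedge below 0.02 m/s and velocity of joint plate below 0.05 rad/s); the arm keeps its last pose, push and grip.
It fails at once if the timer is moved more than 3 cm (distance of timer from where it was at the start of the episode above 0.03 m).
It fails at once if the oil jar is moved more than 3 cm (distance of oil_jar from where it was at the start of the episode above 0.03 m).
It fails at once if the sample b is moved more than 3 cm (distance of sample_b from where it was at the start of the episode above 0.03 m).
It fails at once if the marker red is moved more than 3 cm (distance of marker_red from where it was at the start of the episode above 0.03 m).
It also fails if it takes over 58 s, if anything falls off the work surface, if the arm or the gripper's body presses on something with over 40 N, if the wrist force passes 120 N, or if a joint passes its speed limit or range.

## Working session

There is one attempt and no reset: what is moved stays moved. The work goes in short steps, Python scripts to look and compute and a shell command to move; the robot and the scene stay as the last step left them, time stands still between calls to the robot, and variables do not carry over. Pictures are saved under pics/ and viewed, at most 10 in all, crops included, and the job is handed in when it is done.

```bash
mkdir -p pics; cat > h.py <<'E'
import numpy as np, cv2
from scipy.spatial.transform import Rotation as R
from workcell import get_state, eyes, env
def rot(q): return R.from_quat([q[1],q[2],q[3],q[0]])
def cam(n):
    i=eyes.camera_info(n); q=i['orientation']
    return dict(f=192/np.tan(np.radians(i['fovy'])/2),c=np.array([i['cx'],i['cy']]),p=np.array(i['xyz']),R=rot(q).as_matrix())
def ray(c,u):
    d=np.r_[(np.array(u)-c['c'])/c['f'],1]; d=c['R']@d; return c['p'],d/np.linalg.norm(d)
def atz(c,u,z):
    p,d=ray(c,u); return p+d*(z-p[2])/d[2]
def tri(a,b):
    A=np.zeros((3,3));v=np.zeros(3)
    for c,u in (a,b):
        p,d=ray(c,u);M=np.eye(3)-np.outer(d,d);A+=M;v+=M@p
    x=np.linalg.solve(A,v); return x,[np.linalg.norm(np.cross(x-ray(c,u)[0],ray(c,u)[1])) for c,u in (a,b)]
def proj(c,x):
    v=c['R'].T@(np.array(x)-c['p']); return c['c']+c['f']*v[:2]/v[2]
def shot(n,name,crop=None,k=1):
    im=eyes.read_camera(n)[:,:,::-1]
    if crop: x0,y0,x1,y1=crop; im=im[y0:y1,x0:x1]
    cv2.imwrite('pics/'+name,cv2.resize(im,None,fx=k,fy=k,interpolation=cv2.INTER_CUBIC)); 
E
python3 - <<'E'
from h import *
shot('scene','s0.png',k=1.5);shot('top','t0.png',k=1.5)
for n in('scene','top','wrist'):
    c=cam(n);print(n,c['f'],c['c'],c['p'].round(3),c['R'].round(3).tolist())
s=get_state();print(s)
E
```

```text
scene 370.082996970627 [253.10263813 194.58917217] [-0.007 -0.858  1.037] [[0.863, -0.376, 0.338], [-0.505, -0.62, 0.6], [-0.016, -0.689, -0.725]]
top 482.25329268023796 [253.25122372 191.15528426] [ 0.183 -0.041  1.486] [[-0.021, -0.983, 0.181], [-1.0, 0.019, -0.013], [0.009, -0.181, -0.983]]
wrist 325.3962543977523 [257.55727604 191.77577845] [0.175 0.551 0.372] [[0.409, 0.881, 0.239], [0.913, -0.394, -0.11], [-0.002, 0.263, -0.965]]
{'clock': 0.1, 'joint_pos': array([ 1.01040958e+00,  3.13905274e-01,  4.51081575e-02,  1.30361918e+00,
       -1.57014699e-05,  1.43119121e+00]), 'qvel': array([ 0.00217576, -0.00332305,  0.00374311, -0.00147722,  0.00070567,
       -0.00057694]), 'tau': array([ 1.95359855e-03, -4.81729853e+01,  2.99241167e+01,  1.28047916e-02,
       -1.56907713e-04, -1.64771774e-05]), 'tcp_pos': array([0.23465275, 0.52446045, 0.2415158 ]), 'orientation': array([-2.70363536e-04,  2.08842041e-01,  9.77949051e-01, -7.63569063e-04]), 'wrist_force': array([-0.30018469,  0.40815212,  0.22822712]), 'ft_torque': array([-0.02607603,  0.02587027,  0.03731379]), 'grip_force': 0.0, 'finger_gap': 0.0854802968245601}
```

View pics/s0.png

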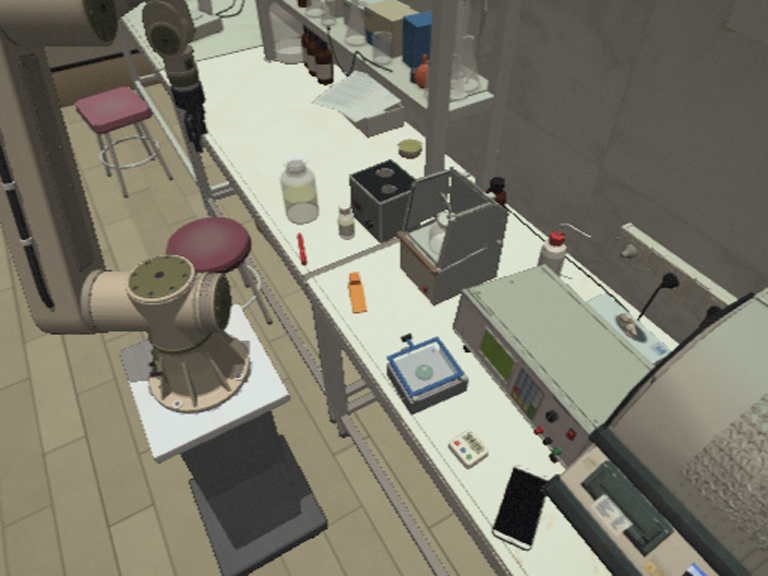

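View pics/t0.png

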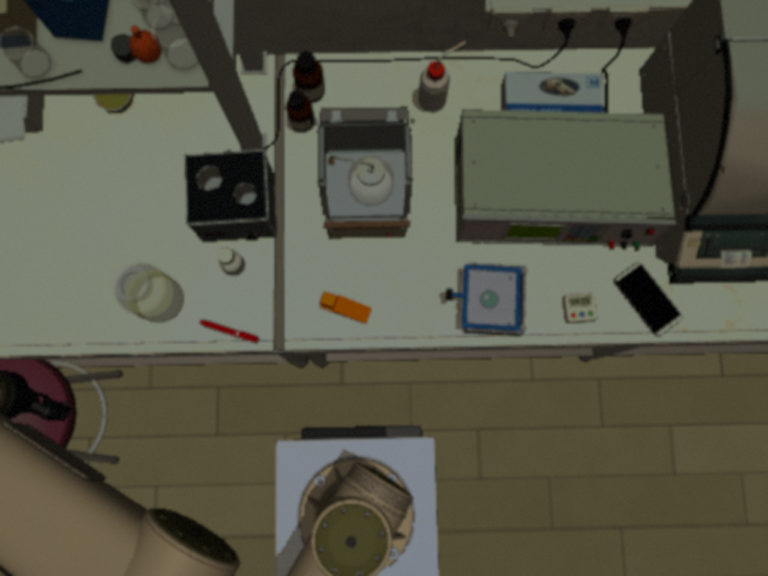

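Scene (1.5x): the tab is at (406,338), the stand at (427,370), the wedge at (357,292). In the top view the tab is at (447,295), with the stand's front facing +y, and the wedge runs from (322,300) to its thin end at (370,315). I'll enlarge both.

```bash
python3 - <<'E'
from h import *
t=eyes.read_camera('top')[170:230,205:365,::-1]; s=eyes.read_camera('scene')[175:277,220:320,::-1]
t=cv2.resize(t,None,fx=5,fy=4,interpolation=cv2.INTER_CUBIC) if 0 else cv2.resize(t,None,fx=4.5,fy=4.5,interpolation=cv2.INTER_CUBIC)
s=cv2.resize(s,None,fx=3.2,fy=3.2,interpolation=cv2.INTER_CUBIC)
o=np.zeros((t.shape[0]+s.shape[0],720,3),np.uint8);o[:270,:720]=t;o[270:,:320]=s;cv2.imwrite('pics/c1.png',o);print(o.shape)
E
```

```text
(596, 720, 3)
```

View pics/c1.png

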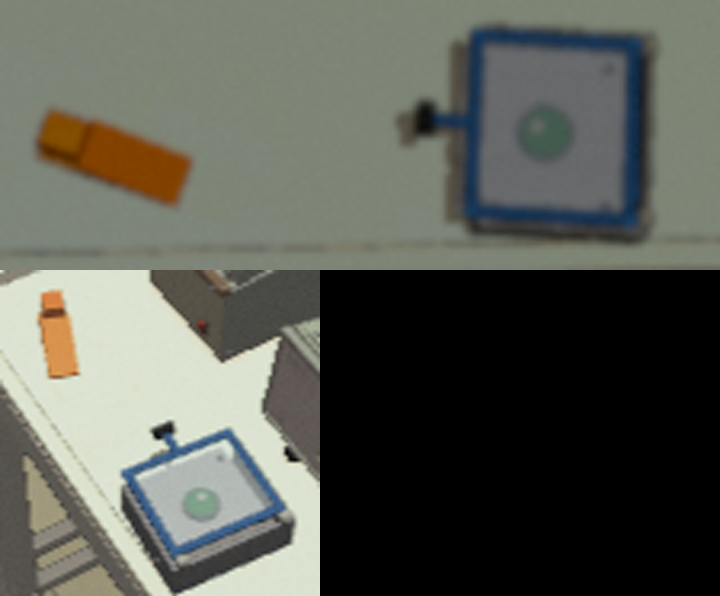

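Crop: in the top part, the tab is at (424,118), the frame corners are at (475,33), (472,218), (645,40) and (640,222), the block top is around (65,133), and the thin end is at (192,157)-(180,207). In the scene part, the tab is at (163,431), the frame corners at (122,470), (230,430), (287,510) and (178,556), the block top at (52,298), and the thin end at (55,378)-(78,376).

```bash
python3 - <<'E'
from h import *
T=cam('top');S=cam('scene')
t=lambda u:np.array(u)/4.5+[205,170]
s=lambda u:(np.array(u)-[0,270])/3.2+[220,175]
for n,a,b in [('tab',(424,118),(163,431)),('cornFL',(473,31),(232,430)),('cornFR',(470,220),(122,470)),('RL',(647,38),(288,510)),('RR',(642,224),(178,556)),('block',(66,131),(52,298)),('thin1',(192,157),(78,376)),('thin2',(180,207),(55,378))]:
    x,e=tri((T,t(a)),(S,s(b)));print(n,x.round(4),np.round(e,4))
print('block@44',atz(T,t((64,133)),.044),atz(S,s((52,298)),.044))
for u in [(192,157),(180,207)]:print(atz(T,t(u),.003))
print('far end corner',atz(T,t((50,108)),.044),atz(T,t((38,148)),.044),atz(T,t((92,122)),.044))
E
```

```text
tab [ 0.4296 -0.1988  0.0532] [0.0013 0.0013]
cornFL [ 0.4906 -0.2351  0.0534] [0.0034 0.0034]
cornFR [ 0.3606 -0.2261  0.0625] [0.003 0.003]
RL [ 0.4805 -0.351   0.0574] [0.0012 0.0012]
RR [ 0.3556 -0.3404  0.0593] [0.0025 0.0025]
block [0.426  0.0415 0.05  ] [0.0013 0.0013]
thin1 [ 4.134e-01 -4.240e-02 -3.000e-04] [0.0002 0.0002]
thin2 [ 0.3823 -0.0348  0.0054] [0.0047 0.0047]
block@44 [0.42442435 0.04357555 0.044     ] [0.43002609 0.04671524 0.044     ]
[ 0.41273303 -0.04230265  0.003     ]
[ 0.37808283 -0.03338027  0.003     ]
far end corner [0.4417056  0.05287036 0.044     ] [0.41454444 0.06112845 0.044     ] [0.43156923 0.02465591 0.044     ]
```

Heights check out: tab about 53 mm, block top about 44–50 mm, and thin end to grip 87 mm. The stand's x axis is at about -94°, and its front faces +y. I'll turn the tool first, then travel high.

```bash
python3 -m inch '[0,0,-0.5,0.122, 0,0,-0.5,0.122, 0,0,-0.5,0.122, 0,0,-0.5,0.122, 0,0,-0.5,0.122]' 1
python3 -m inch '[0,0,0,0.122, 0,0,0,0.122, 0,0,0,0.122, 0,0,0,0.122, 0,0,0,0.122]'
python3 -m inch '[-3.5,1.2,0,0, -3.5,1.2,0,0, -3.5,1.2,0,0, -3.5,1.2,0,0, -3.5,1.2,0,0]'
python3 -m inch '[-3.5,1.2,0,0, -3.5,1.2,0,0, -3.5,1.2,0,0, -3.5,1.2,0,0, -3.5,1.2,0,0]'
python3 -m inch '[-3.5,1.2,0,0, -3.5,1.2,0,0, -3.5,1.2,1,0, -3.5,1.2,1,0, -3.5,1.2,1,0]'
```

```text
clock: 0.62
tcp_pos: [0.2348, 0.5247, 0.2673]
orientation: [-0.0, 0.496, 0.869, -0.0]
wrist_force: [-0.8, -0.3, -0.1]
finger_gap: 0.0851
grip_force: 0.0
clock: 1.03
tcp_pos: [0.2348, 0.5248, 0.2671]
orientation: [0.0, 0.733, 0.68, -0.0]
wrist_force: [0.0, 0.3, -0.2]
finger_gap: 0.0853
grip_force: 0.0
clock: 1.45
tcp_pos: [0.2824, 0.3445, 0.267]
orientation: [0.0, 0.731, 0.682, -0.0]
wrist_force: [1.8, -0.7, 0.7]
finger_gap: 0.0854
grip_force: 0.0
clock: 1.87
tcp_pos: [0.33, 0.1657, 0.2674]
orientation: [0.0, 0.731, 0.682, 0.0]
wrist_force: [0.2, 0.6, 0.7]
finger_gap: 0.0855
grip_force: 0.0
clock: 2.28
tcp_pos: [0.3778, -0.0133, 0.2372]
orientation: [0.0, 0.731, 0.682, 0.0]
wrist_force: [0.4, 0.5, 0.3]
finger_gap: 0.0857
grip_force: 0.0
```

```bash
python3 -m inch '[-3.1,1.25,1,0, -3.1,1.25,1,0, -3.1,1.25,1,0, -3.1,1.25,1,0, -3,1.25,1,0]'
python3 - <<'E'
from h import *
c=cam('wrist');shot('wrist','w1.png',k=1.5)
print(get_state()['tcp_pos'],c['p'],proj(c,[.4296,-.1988,.05]))
import pickle;pickle.dump(c,open('w1.pkl','wb'))
E
```

```text
clock: 2.7
tcp_pos: [0.4294, -0.1713, 0.1867]
orientation: [0.0, 0.732, 0.682, 0.0]
wrist_force: [1.0, 0.3, 0.1]
finger_gap: 0.0856
grip_force: 0.0
[ 0.43140669 -0.17608159  0.18489489] [ 0.43437442 -0.10551882  0.3168727 ] [259.30665761 214.8054163 ]
```

View pics/w1.png

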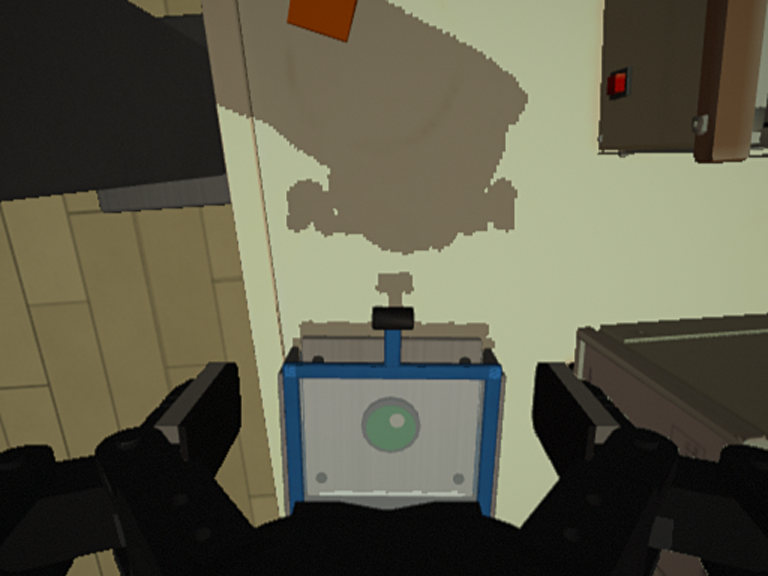

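The wrist picture shows the pin at (393,318), which agrees with the prediction to about 2 mm (x≈0.432, y≈-0.197). The frame's front edge is level at row 371, so the tool is square to the stand. I'll descend and take the pin by its ends.

```bash
python3 -m inch '[-0.5,0.0,2.7,0, -0.5,0,2.7,0, -0.5,0,2.7,0, -0.5,0,2.7,0, -0.1,0,2.7,0]' -0.1
python3 -m inch '[0,0,0.3,0, 0,0,0,0, 0,0,0,0, 0,0,0,0, 0,0,0,0]' 
python3 -m inch '[0,0,0,0, 0,0,0,0, 0,0,0,0, 0,0,0,0, 0,0,0,0]' -1 25
python3 -m inch '[0,0,0,0, 0,0,0,0, 0,0,0,0, 0,0,0,0, 0,0,0,0]'
python3 - <<'E'
from h import *
shot('wrist','w2.png');print(get_state()['tcp_pos'])
E
```

```text
clock: 3.17
tcp_pos: [0.4278, -0.1909, 0.0512]
orientation: [0.0, 0.732, 0.682, 0.0]
wrist_force: [0.6, 0.1, 0.0]
finger_gap: 0.0382
grip_force: 0.0
clock: 3.58
tcp_pos: [0.4292, -0.191, 0.051]
orientation: [0.002, 0.731, 0.682, 0.0]
wrist_force: [-0.3, -0.1, 0.1]
finger_gap: 0.0384
grip_force: 0.0
clock: 4.0
tcp_pos: [0.4312, -0.1911, 0.0511]
orientation: [0.003, 0.731, 0.682, 0.002]
wrist_force: [5.5, 2.2, 0.8]
finger_gap: 0.0237
grip_force: 28.6
clock: 4.42
tcp_pos: [0.4312, -0.1911, 0.0511]
orientation: [0.003, 0.731, 0.682, 0.002]
wrist_force: [6.3, 1.4, 0.2]
finger_gap: 0.0231
grip_force: 28.6
[ 0.43122783 -0.19108202  0.05112163]
```

View pics/w2.png

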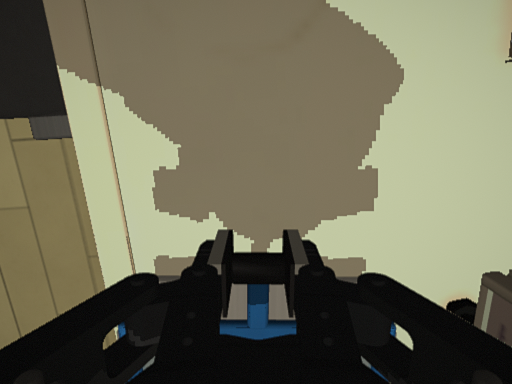

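The pin is held (gap 23 mm). I'll raise it along the 150 mm arc about the hinge, in 0.0785 rad steps.

```bash
python3 -m inch '[-0.05,0,-1.18,0, -0.14,0,-1.17,0, -0.23,0,-1.16,0, -0.32,0,-1.14,0, -0.41,0,-1.11,0]'
python3 -m inch '[-0.49,0,-1.07,0, -0.58,0,-1.03,0, -0.65,0,-0.98,0, -0.73,0,-0.92,0, -0.8,0,-0.87,0]'
```

```text
clock: 4.88
tcp_pos: [0.4302, -0.2034, 0.1089]
orientation: [0.003, 0.731, 0.682, 0.001]
wrist_force: [7.8, -3.5, -6.5]
finger_gap: 0.023
grip_force: 26.8
clock: 5.3
tcp_pos: [0.4276, -0.2353, 0.1572]
orientation: [0.003, 0.731, 0.682, 0.002]
wrist_force: [8.3, -1.7, -7.9]
finger_gap: 0.0229
grip_force: 25.6
```

```bash
python3 -m inch '[-0.87,0,-0.8,0, -0.92,0,-0.73,0, -0.98,0,-0.65,0, -1.03,0,-0.58,0, -1.07,0,-0.49,0]'
python3 -m inch '[-1.11,0,-0.41,0, -1.14,0,-0.32,0, -1.16,0,-0.23,0, -1.17,0,-0.14,0, -1.18,0,-0.05,0]'
python3 -m inch '[0,0,0,0, 0,0,0,0, 0,0,0,0, 0,0,0,0, 0,0,0,0]'
python3 - <<'E'
from h import *
shot('scene','s3.png',(210,155,340,290),4)
E
```

```text
clock: 5.72
tcp_pos: [0.4238, -0.2827, 0.1897]
orientation: [0.002, 0.731, 0.682, 0.003]
wrist_force: [7.5, 3.2, -2.3]
finger_gap: 0.0228
grip_force: 25.5
clock: 6.13
tcp_pos: [0.4193, -0.3404, 0.202]
orientation: [0.002, 0.731, 0.682, 0.002]
wrist_force: [4.0, 3.9, 5.0]
finger_gap: 0.0234
grip_force: 27.0
clock: 6.55
tcp_pos: [0.4193, -0.3417, 0.202]
orientation: [0.003, 0.731, 0.682, 0.001]
wrist_force: [3.6, -1.8, 5.8]
finger_gap: 0.0233
grip_force: 26.9
```

View pics/s3.png

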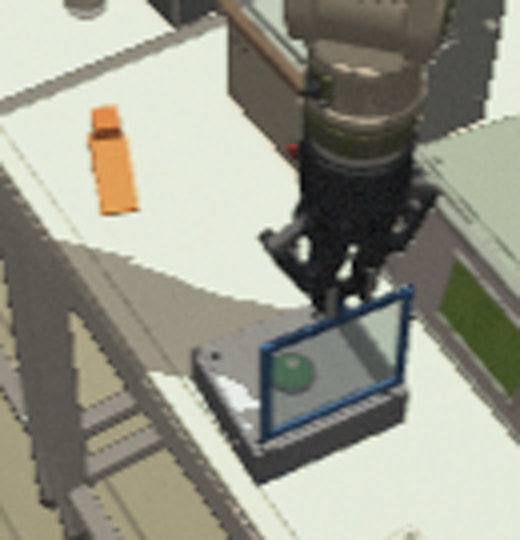

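The cover stands upright (frame roughly vertical, columns 265–412), so I'll release it and rise.

```bash
python3 -m inch '[0,0,0,0, 0,0,0,0, 0,0,0,0, 0,0,0,0, 0,0,0,0]' 0.3
python3 -m inch '[0,0,-1,0, 0,0,-2,0, 0,0,-2,0, 0,0,-2,0, 0,0,0,0]'
python3 -m inch '[3,0,0,0, 3,0,0,0, 3,0,0,0, 3,0,0,0, 3,0,0,0]'
python3 -m inch '[4,0,0,0, 4,0,0,0, 4,0,0,0, 4,0,0,0, 0,0,0,0]' 1
python3 - <<'E'
from h import *
shot('scene','s4.png',(180,130,340,280),4);c=cam('wrist');shot('wrist','w4.png',k=1.5)
import pickle;pickle.dump(c,open('w4.pkl','wb'))
print(get_state()['tcp_pos'],c['p'],proj(c,[.427,.044,.044]),proj(c,[.397,-.038,.0]))
E
```

```text
clock: 7.02
tcp_pos: [0.4171, -0.34, 0.1993]
orientation: [-0.0, 0.731, 0.682, 0.0]
wrist_force: [-0.4, -0.2, -1.3]
finger_gap: 0.0552
grip_force: 0.0
clock: 7.43
tcp_pos: [0.4185, -0.3416, 0.2744]
orientation: [0.003, 0.731, 0.682, -0.0]
wrist_force: [1.2, -0.5, 1.4]
finger_gap: 0.0556
grip_force: 0.0
clock: 7.85
tcp_pos: [0.4275, -0.1894, 0.2697]
orientation: [-0.0, 0.732, 0.682, 0.0]
wrist_force: [0.1, 0.3, 0.1]
finger_gap: 0.0555
grip_force: 0.0
clock: 8.27
tcp_pos: [0.4383, -0.025, 0.27]
orientation: [-0.001, 0.729, 0.685, 0.001]
wrist_force: [-0.5, 0.1, -0.8]
finger_gap: 0.0853
grip_force: 0.0
[ 0.43889468 -0.02939668  0.26984791] [0.4431426  0.0381311  0.40008657] [241.48910943  98.51530751] [224.19820034 168.69617521]
```

View pics/w4.png

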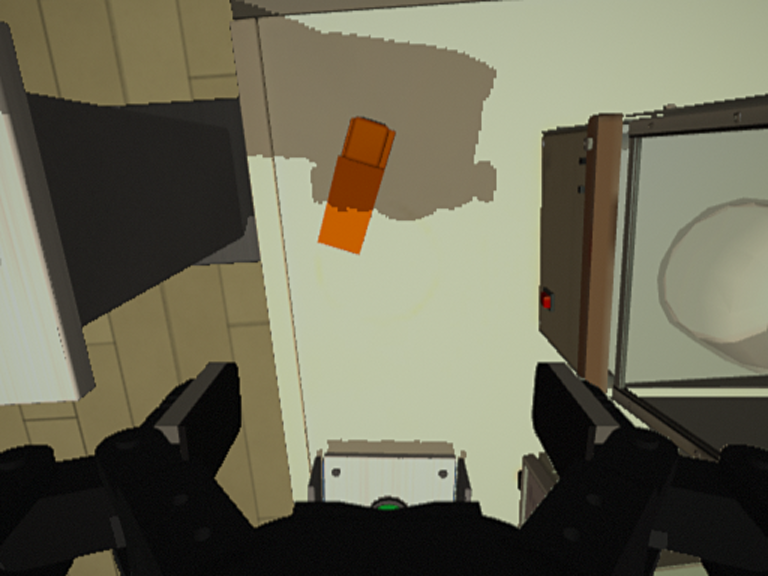

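View pics/s4.png

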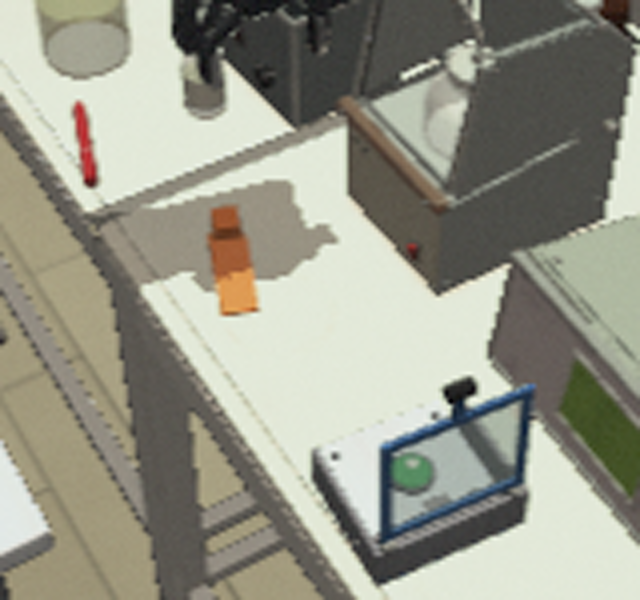

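Scene: the cover stands free and upright. Wrist: thin-end corners at (318,242) and (360,254), block top centred near (370,141), and the plate's front edge from (323,457) to (456,457).

```bash
python3 - <<'E'
from h import *
import pickle;c=pickle.load(open('w4.pkl','rb'));T=cam('top')
t=lambda u:np.array(u)/4.5+[205,170]
w=lambda u:np.array(u)/1.5
a=tri((c,w((318,242))),(T,t((180,207))));b=tri((c,w((360,254))),(T,t((192,157))));print(a,b)
A=atz(c,w((318,242)),.002);B=atz(c,w((360,254)),.002);print('thin',A,B,np.linalg.norm(A-B),np.degrees(np.arctan2(*(B-A)[1::-1])))
k=tri((c,w((370,141))),(T,t((64,133))));print('block',k,atz(c,w((370,141)),.044))
m=(A+B)/2;d=np.array([(B-A)[1],-(B-A)[0]]);d/=np.linalg.norm(d);print('grip from thin',m[:2]-.087*d,d)
for p in[(323,457),(456,457)]:print('plate',atz(c,w(p),.022))
# red/orange mask principal axis
im=eyes.read_camera('wrist');h=cv2.cvtColor(im,cv2.COLOR_RGB2HSV);M=((h[...,1]>200)&(h[...,0]>3)&(h[...,0]<20)).astype(np.uint8);M[:60]=0;M[200:]=0
n,l,s,ce=cv2.connectedComponentsWithStats(M);i=1+s[1:,4].argmax();c=cam('wrist')
print(s[i]);pt=cv2.boxPoints(cv2.minAreaRect(np.argwhere(l==i)[:,::-1].astype(np.float32)));print([atz(c,p,.002).round(4).tolist() for p in pt],pt)
E
```

```text
(array([ 0.38039299, -0.03214797, -0.01973971]), [np.float64(0.0013013416355049452), np.float64(0.0013013416355048516)]) (array([ 0.4155382 , -0.04253737, -0.01381931]), [np.float64(0.0002976571160362189), np.float64(0.0002976571160362129)])
thin [ 0.38301923 -0.02744067  0.002     ] [ 0.4167795 -0.0396737  0.002    ] 0.035908261955775574 -19.917979887961515
block (array([ 0.43170686,  0.04784203, -0.00096069]), [np.float64(0.0016412296374374213), np.float64(0.0016412296374374259)]) [0.43276407 0.04819392 0.044     ]
grip from thin [0.42953805 0.04823858] [-0.3406746  -0.94018127]
plate [ 0.37119276 -0.21615348  0.022     ]
plate [ 0.48884196 -0.2237232   0.022     ]
[ 212   77   51   91 2612]
[[0.3797, -0.0265, 0.002], [0.4186, 0.0688, 0.002], [0.4525, 0.0568, 0.002], [0.4156, -0.04, 0.002]] [[208.586    158.40764 ]
 [233.28345   74.436295]
 [263.27707   83.25795 ]
 [238.57962  167.2293  ]]
```

Widths match (35.9 mm and 117.9 mm). The wedge grip is at (0.430,0.048) with heading -110°, and the plate lip is at (0.430,-0.220) with heading -94°. I'll turn and move over the block.

```bash
python3 -m inch '[0,0,0,0.095, 0,0,0,0.095, 0,0,0,0.095, 2,-1.0,1.5,0, 2,-1.0,2,0]'
python3 -m inch '[1.5,-0.7,3,0, 1.6,-0.8,3,0, 0,0,3,0, 0,0,2,0, 0,0,0,0]'
python3 -m inch '[0,0,0,0, 0,0,0,0, 0,0,0,0, 0,0,0,0, 0,0,0,0]' 0.2
python3 - <<'E'
from h import *
c=cam('wrist');shot('wrist','w5.png',k=1.5)
s=get_state();r=rot(s['orientation']).as_matrix();d=np.array([.4305,.0495,.026])-s['tcp_pos'];print(s['tcp_pos'],r[:,0],'to go (tool cm)',100*r.T@d)
for X in ([.430,.048,.044],[.397-.0,-.033,.002]):print(proj(c,X)*1.5)
E
```

```text
clock: 8.83
tcp_pos: [0.4359, 0.0111, 0.2356]
orientation: [0.001, 0.823, 0.569, 0.001]
wrist_force: [0.7, -0.1, 0.6]
finger_gap: 0.0854
grip_force: 0.0
clock: 9.25
tcp_pos: [0.4279, 0.0465, 0.1207]
orientation: [-0.002, 0.822, 0.57, -0.003]
wrist_force: [-0.2, 0.0, -0.6]
finger_gap: 0.0854
grip_force: 0.0
clock: 9.67
tcp_pos: [0.4319, 0.0473, 0.1258]
orientation: [0.001, 0.821, 0.571, 0.001]
wrist_force: [-0.0, -0.4, 0.5]
finger_gap: 0.0508
grip_force: 0.0
[0.43165254 0.04745017 0.12555053] [3.47902908e-01 9.37530359e-01 6.26527600e-04] to go (tool cm) [ 0.14584317 -0.19803347  9.95479217]
[380.03672418 305.73536825]
[376.53025937 427.269166  ]
```

View pics/w5.png

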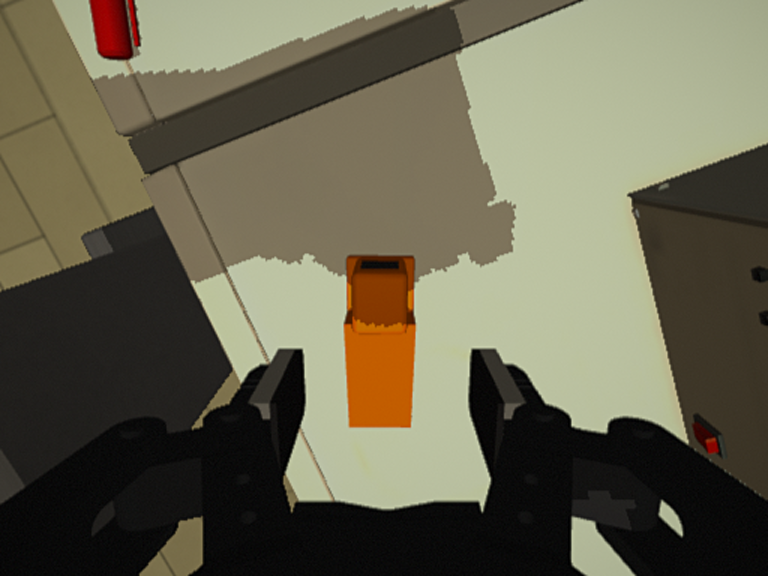

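The wedge is centred at column 380, with its thin end at row 427 and the block top at rows 270–333, matching the prediction within 2 mm. I'll go down and grip.

```bash
python3 -m inch '[0.2,-0.2,2.5,0, 0,0,2.5,0, 0,0,2.5,0, 0,0,1.5,0, 0,0,0.9,0]'
python3 -m inch '[0,0,0,0, 0,0,0,0, 0,0,0,0, 0,0,0,0, 0,0,0,0]' -1 40
python3 -m inch '[0,0,0,0, 0,0,0,0, 0,0,0,0, 0,0,0,0, 0,0,0,0]'
python3 - <<'E'
from h import *
s=get_state();r=rot(s['orientation']).as_matrix();print(s['tcp_pos'],r[:,0]);
yaw=np.arctan2(r[1,0],r[0,0]);print(np.degrees(yaw))
E
```

```text
clock: 10.13
tcp_pos: [0.4287, 0.0504, 0.0242]
orientation: [-0.001, 0.821, 0.571, -0.001]
wrist_force: [0.7, 0.8, 0.1]
finger_gap: 0.051
grip_force: 0.0
clock: 10.55
tcp_pos: [0.4306, 0.0502, 0.0265]
orientation: [0.001, 0.821, 0.571, 0.001]
wrist_force: [0.9, -0.1, -0.5]
finger_gap: 0.0256
grip_force: 40.1
clock: 10.97
tcp_pos: [0.4302, 0.0502, 0.0262]
orientation: [0.0, 0.821, 0.571, 0.0]
wrist_force: [-1.6, -0.6, 6.4]
finger_gap: 0.0254
grip_force: 41.1
[0.43023275 0.05022324 0.02616173] [3.47554420e-01 9.37659735e-01 3.82750376e-04]
69.66219319480699
```

Gripped (gap 25 mm). I'll turn to the stand's heading and slide up to the opening.

```bash
python3 -m inch '[0,0,0,-0.097, 0,0,0,-0.097, 0,0,0,-0.097, 0,0,0,0, -1,0.1,0,0]'
python3 -m inch '[-2,0.2,0,0, -2,0.2,0,0, -2,0.2,0,0, -2,0.2,0,0, -2,0.2,0,0]'
python3 -m inch '[-2,0.2,0,0, -2,0.2,0,0, -1.2,0.2,0,0, -1,0.2,0,0, 0,0,0,0]'
python3 - <<'E'
from h import *
shot('wrist','w6.png',k=1.5)
t=eyes.read_camera('top')[170:230,205:365,::-1];cv2.imwrite('pics/t6.png',cv2.resize(t,None,fx=5,fy=5,interpolation=cv2.INTER_CUBIC))
s=get_state();r=rot(s['orientation']).as_matrix();print(s['tcp_pos'],np.degrees(np.arctan2(r[1,0],r[0,0])))
E
```

```text
clock: 11.38
tcp_pos: [0.4306, 0.0415, 0.0262]
orientation: [-0.0, 0.729, 0.685, 0.001]
wrist_force: [-0.3, 4.1, 6.3]
finger_gap: 0.0254
grip_force: 41.1
clock: 11.8
tcp_pos: [0.4342, -0.0604, 0.0262]
orientation: [-0.0, 0.729, 0.684, 0.001]
wrist_force: [0.2, 4.9, 7.0]
finger_gap: 0.0256
grip_force: 41.3
clock: 12.22
tcp_pos: [0.4388, -0.1246, 0.0262]
orientation: [0.001, 0.73, 0.683, 0.0]
wrist_force: [-0.6, -3.5, 4.9]
finger_gap: 0.0247
grip_force: 41.1
[ 0.43869095 -0.12404606  0.02618421] 86.26277222995243
```

View pics/w6.png

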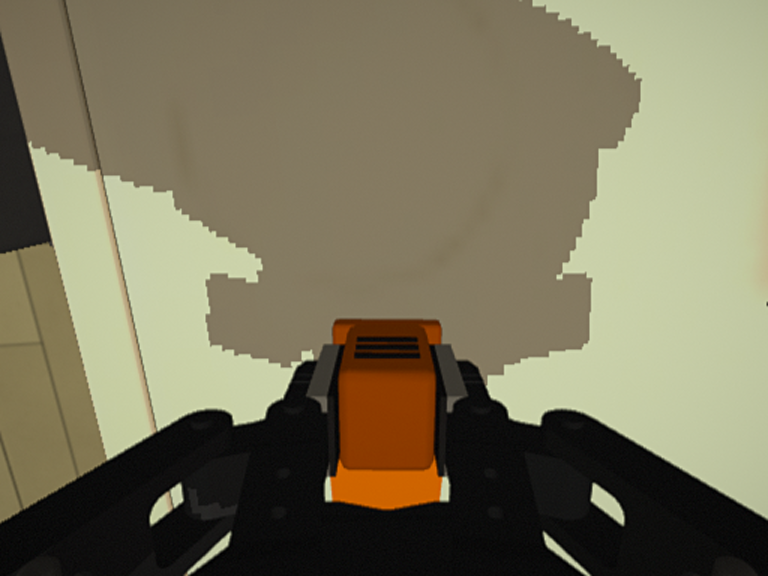

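The wedge is held straight in line; its block top spans rows ~337–469, columns 338–437. From that I'll work out where the thin end is relative to the lip.

```bash
python3 - <<'E'
from h import *
c=cam('wrist')
a=atz(c,np.array([387,337])/1.5,.044);b=atz(c,np.array([387,469])/1.5,.044);f=atz(c,np.array([387,321])/1.5,.008)
print(a,b,'foot rear',f)
# baseline frames for lift detection
np.save('b.npy',eyes.read_camera('scene'))
E
python3 -m inch '[-1,0,0,0, -1,0,0,0, -1,0,0,0, 0,0,0,0, 0,0,0,0]'
python3 -m inch '[-0.4,0,0,0, -0.4,0,0,0, 0,0,0,0, 0,0,0,0, 0,0,0,0]'
```

```text
[ 0.44076443 -0.10122538  0.044     ] [ 0.43833023 -0.13852654  0.044     ] foot rear [ 0.44036959 -0.10966613  0.008     ]
clock: 12.78
tcp_pos: [0.4362, -0.1525, 0.0262]
orientation: [0.001, 0.729, 0.684, 0.0]
wrist_force: [0.1, -1.6, 6.8]
finger_gap: 0.0252
grip_force: 41.3
clock: 13.2
tcp_pos: [0.4356, -0.159, 0.0262]
orientation: [-0.0, 0.729, 0.685, 0.001]
wrist_force: [-1.0, 3.0, 9.3]
finger_gap: 0.0257
grip_force: 41.6
```

Block centre ≈ TCP, so contact is expected at y≈-0.164 and a 3.5 mm lift at y≈-0.1745. I'll ease in, tracking the plate in the scene image.

```bash
cat > lift.py <<'E'
from h import *
a=np.load('b.npy').astype(np.float32);b=eyes.read_camera('scene').astype(np.float32);S=cam('scene')
s=get_state();print(s['tcp_pos'],s['wrist_force'].round(1))
P=lambda y,z:proj(S,[.43,y,z]);print('expected px for 4mm lift at y=-.25:',P(-.25,.026)-P(-.25,.022))
u,v=P(-.275,.022).astype(int)
def sub(w,im,dx=0,dy=0):
    return cv2.warpAffine(im,np.float32([[1,0,dx],[0,1,dy]]),(512,384))[w[1]:w[3],w[0]:w[2]]
for n,w in(('bubble',(u-9,v-7,u+9,v+7)),('stand',(u-25,v+12,u+10,v+35))):
    g=[(np.abs(sub(w,a,0,-d)-sub(w,b)).mean().round(2)) for d in np.arange(-.5,2.1,.25)];print(n,w,g)
E
python3 lift.py
python3 -m inch '[-0.25,0,0,0, -0.25,0,0,0, -0.25,0,0,0, -0.2,0,0,0, 0,0,0,0]'
python3 lift.py
python3 -m inch '[-0.2,0,0,0, -0.2,0,0,0, -0.2,0,0,0, 0,0,0,0, 0,0,0,0]'
python3 -m inch '[0,0,0,0, 0,0,0,0, 0,0,0,0, 0,0,0,0, 0,0,0,0]'
python3 lift.py
```

```text
[ 0.43562985 -0.15907373  0.02618029] [1.1 4.8 9.9]
expected px for 4mm lift at y=-.25: [ 0.04019654 -0.70996656]
bubble (np.int64(273), np.int64(239), np.int64(291), np.int64(253)) [np.float32(8.94), np.float32(4.86), np.float32(1.61), np.float32(4.69), np.float32(8.54), np.float32(12.5), np.float32(16.51), np.float32(17.81), np.float32(20.04), np.float32(22.68), np.float32(25.58)]
stand (np.int64(257), np.int64(258), np.int64(292), np.int64(281)) [np.float32(9.05), np.float32(4.94), np.float32(1.41), np.float32(4.64), np.float32(8.65), np.float32(12.76), np.float32(16.9), np.float32(19.12), np.float32(22.02), np.float32(25.29), np.float32(28.79)]
clock: 13.67
tcp_pos: [0.4349, -0.1669, 0.0262]
orientation: [-0.001, 0.728, 0.685, 0.002]
wrist_force: [0.6, 10.3, 12.4]
finger_gap: 0.0258
grip_force: 42.0
[ 0.43486459 -0.16688332  0.02617033] [ 1.   9.9 12.2]
expected px for 4mm lift at y=-.25: [ 0.04019654 -0.70996656]
bubble (np.int64(273), np.int64(239), np.int64(291), np.int64(253)) [np.float32(9.43), np.float32(5.41), np.float32(2.16), np.float32(4.72), np.float32(8.44), np.float3
[... 649 characters left out ...]
12.7]
finger_gap: 0.0255
grip_force: 42.1
[ 0.43441183 -0.17268541  0.02616088] [ 0.6  9.4 12.3]
expected px for 4mm lift at y=-.25: [ 0.04019654 -0.70996656]
bubble (np.int64(273), np.int64(239), np.int64(291), np.int64(253)) [np.float32(9.67), np.float32(5.86), np.float32(3.11), np.float32(4.75), np.float32(7.86), np.float32(11.58), np.float32(15.5), np.float32(16.85), np.float32(19.16), np.float32(21.82), np.float32(24.72)]
stand (np.int64(257), np.int64(258), np.int64(292), np.int64(281)) [np.float32(8.95), np.float32(4.83), np.float32(1.4), np.float32(4.62), np.float32(8.6), np.float32(12.71), np.float32(16.85), np.float32(19.11), np.float32(22.03), np.float32(25.32), np.float32(28.81)]
```

Contact is clear in the forces (Fy rose from 4 to 10 N). The bubble window included the cover's static frame, so I'll estimate the lift more carefully on clean patches.

```bash
cat > l2.py <<'E'
from h import *
a=np.load('b.npy').astype(float).mean(2);b=np.mean([eyes.read_camera('scene') for _ in range(2)],0).mean(2);S=cam('scene')
gy=np.gradient(a,axis=0);d=b-a
for n,(x0,y0,x1,y1),y in(('bubble',(279,241,291,254),-.28),('bubbleR',(283,241,291,254),-.28),('plate front',(262,238,275,256),-.235),('stand',(257,262,292,281),None)):
    g=gy[y0:y1,x0:x1].ravel();e=d[y0:y1,x0:x1].ravel();v=-(g@e)/(g@g)
    k=1 if y is None else (y+.337)/.115
    print(n,'up px',round(-v,3),'-> lip mm',round(-v/.1775/k,2),'resid',round(float(np.std(e+v*g)),2),round(float(np.std(e)),2))
print(np.abs(d[228:262,256:296]).round().astype(int)[::2,::2])
E
python3 l2.py
```

```text
bubble up px 0.141 -> lip mm 1.6 resid 6.77 7.31
bubbleR up px 0.136 -> lip mm 1.54 resid 4.38 4.96
plate front up px 0.279 -> lip mm 1.77 resid 6.43 7.69
stand up px 0.005 -> lip mm 0.03 resid 1.52 1.53
[[84 86 84 25 73 92 91 65 50 27 81 39  0  0  0  2  0  0  1  2]
 [82 84 86 80  3 38  6  2  0  3 61  0  1  0  0 17  2  2  6  2]
 [83 83 82 82 63 40  2  1  2  1 24 19 10  1  1  0 63  3  2  1]
 [84 82  4  2  2 31 19  3  2  0 12  6  2  1  1  0 69 34 19  3]
 [ 2  0  0  0  1 11 46  2 47  1  2  1  1  0  0  2  2  0  4  6]
 [ 1  0  0  1  1  9 38  3  0  1  0  1  0  0  1  2  2  2  1 13]
 [ 0  0  7 10  0  0  2  0  1  1  2  2  3  2  1  1  2  1  0  1]
 [ 0  2  2 12 39  2  0  0  0  0  0  0  0 17 10  2  0  0  0  0]
 [ 0  2  3  4 55  2  0  1  1  0  2  2  0 17  3  1  1  1  1  1]
 [ 1  1  1  2  0  2  0  3  0  0  3  0  2 12  6  0  2  0  0  2]
 [ 0  1  2  1  1  0  1  1  1  4  0  2  2  2  0  1  4  3  2  1]
 [ 0  1  0  0  1  0  0  1  1  2  0  1  0  2  0  7  2  1  2  1]
 [ 0  2  3  1  1  2  0  0  0  2  4 21  8  4  1  0  1  2  1  0]
 [ 1  1  1  1  1  0  0  0  1  2  1  0  0  2  2 14  1  1  2  2]
 [ 0  0  1  2  4  2  0  0  1  1  0  0  0  1  2 31  1  2  1  0]
 [ 0  1  0  0  3  1  1  0  0  0  6  2  0  0 32  1  0  0  0  0]
 [ 0  0  1  1  0  3  1  1  0  2  1  2  4  1  2  3  2  3  1  2]]
```

Image says about 1.7 mm of lift and geometry says about 2.9 mm, so I'll push 4.5 mm more.

```bash
python3 -m inch '[-0.15,0,0,0, -0.15,0,0,0, -0.15,0,0,0, 0,0,0,0, 0,0,0,0]'
python3 -m inch '[0,0,0,0, 0,0,0,0, 0,0,0,0, 0,0,0,0, 0,0,0,0]'
python3 l2.py | head -4
```

```text
clock: 15.12
tcp_pos: [0.4341, -0.177, 0.0262]
orientation: [-0.002, 0.728, 0.685, 0.002]
wrist_force: [0.2, 9.9, 13.4]
finger_gap: 0.0254
grip_force: 42.1
clock: 15.53
tcp_pos: [0.4341, -0.177, 0.0262]
orientation: [-0.002, 0.728, 0.685, 0.002]
wrist_force: [1.0, 11.5, 13.3]
finger_gap: 0.0252
grip_force: 42.1
bubble up px 0.235 -> lip mm 2.68 resid 8.96 10.09
bubbleR up px 0.305 -> lip mm 3.47 resid 6.32 8.2
plate front up px 0.334 -> lip mm 2.12 resid 7.17 8.79
stand up px -0.0 -> lip mm -0.0 resid 1.48 1.48
```

The lift is now about 3–4 mm by both estimates, and everything is at rest.

```bash
python3 -c "
from workcell import env
print(env.hand_in())"
```

```text
the job is handed in; nothing more can be done
None
```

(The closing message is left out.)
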